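# Return plug gauges to the storage rack in reverse order

## Task

Four plug gauges with red, yellow, blue and white handles stand in a row on the inspection rack (on flat coloured discs). Move them all into the four cells of the empty storage rack in reverse order, counted from each rack's green end block: the gauge now nearest the inspection rack's green end goes to the cell farthest from the storage rack's green end, and so on, until the one now farthest from green ends up nearest to green. Stand each upright, flat on the floor of its own cell, let go of all of them, and never knock a gauge over.

Things in the scene. Friction and masses are not known exactly. Their poses are not given: they have to be found in the camera images.
- gauge_red: Loose plug gauge with a red handle, standing upright, 85 mm tall, about 0.16 kg. Origin: centre of the underside of its foot; z up along its axis. Steel foot 36 mm diameter, 12 mm high; thin steel shank 18 mm diameter up to 36 mm; round handle 22 mm diameter from 36 to 85 mm above the origin, the place to grip it.
- gauge_yellow: Loose plug gauge with a yellow handle, standing upright, 85 mm tall, about 0.16 kg. Origin: centre of the underside of its foot; z up along its axis. Steel foot 36 mm diameter, 12 mm high; thin steel shank 18 mm diameter up to 36 mm; round handle 22 mm diameter from 36 to 85 mm above the origin, the place to grip it.
- gauge_blue: Loose plug gauge with a blue handle, standing upright, 85 mm tall, about 0.16 kg. Origin: centre of the underside of its foot; z up along its axis. Steel foot 36 mm diameter, 12 mm high; thin steel shank 18 mm diameter up to 36 mm; round handle 22 mm diameter from 36 to 85 mm above the origin, the place to grip it.
- gauge_white: Loose plug gauge with a white handle, standing upright, 85 mm tall, about 0.16 kg. Origin: centre of the underside of its foot; z up along its axis. Steel foot 36 mm diameter, 12 mm high; thin steel shank 18 mm diameter up to 36 mm; round handle 22 mm diameter from 36 to 85 mm above the origin, the place to grip it.
- nest_red: Fixed flat red disc on the inspection rack, 54 mm across, 4 mm thick, no lip: the red gauge starts on it and it stays there to show where that gauge stood. Origin: centre of its underside, 14 mm above the table.
- nest_yellow: Fixed flat yellow disc on the inspection rack, 54 mm across, 4 mm thick, no lip: the yellow gauge starts on it and it stays there to show where that gauge stood. Origin: centre of its underside, 14 mm above the table.
- nest_blue: Fixed flat blue disc on the inspection rack, 54 mm across, 4 mm thick, no lip: the blue gauge starts on it and it stays there to show where that gauge stood. Origin: centre of its underside, 14 mm above the table.
- nest_white: Fixed flat white disc on the inspection rack, 54 mm across, 4 mm thick, no lip: the white gauge starts on it and it stays there to show where that gauge stood. Origin: centre of its underside, 14 mm above the table.
- src: Inspection rack, fixed: plain dark slate-blue bar 290 (x) x 80 (y) x 14 mm high. Origin: centre of its underside, at table height. The four coloured discs lie on it at x = -90, -30, 30, 90 mm, y = 0. A green end block at x = +132 mm and a grey one at x = -132 mm, each 18 x 70 mm, tops 48 mm above the table: +x points to the green end. Turned any way.
- dst: Storage rack, fixed, dark slate-blue with light grey cell floors, 290 (x) x 80 (y) mm. Origin: centre of its underside, at table height. Four open cells in a row, centres x = -90, -30, 30, 90 mm, y = 0; each 56 mm square, floor 10 mm and black walls (4 mm thick) 18 mm above the table. Green end block at x = +132 mm, grey one at x = -132 mm, 18 x 70 mm, tops 44 mm up. Turned any way.
Mind the look-alikes: they are no part of the job. What is shaped like the gauge_yellow but purple or turquoise is not meant. What is shaped like the gauge_blue but purple is not meant.

How it is judged:
By the outcome, as a careful person would: the job done as asked, in the order asked, and still so for the second after the job is handed in, with the robot touching nothing.
It also fails if it takes over 112 s, if anything falls off the work surface, if the arm or the gripper's body presses on something with over 40 N, if the wrist force passes 120 N, or if a joint passes its speed limit or range.

## Robot

A 6-joint arm with a two-finger parallel gripper is mounted at the origin on the work surface. World frame = base frame: x ahead of the robot, y to its left, z up, the work surface at z = 0. Lengths are in mm, angles in rad, forces in N, time in s.
With the tool pointing down it reaches from about 350 to 875 mm from the base axis. Payload 4.2 kg.
Tool frame: the origin (TCP) lies midway between the tips of the shut fingers; the grasp point (between the pads) lies 19 mm behind it; z points along the fingers, y is the direction in which the jaws open and shut (so a half turn about z gives the same grasp; the last joint's range is limited). The gripper opens to 85 mm and grips with 20 to 120 N. Pads are 22 mm wide; open, the fingers measure 114 mm over their backs; the gripper's body (76 mm by 85 mm) begins 54 mm behind the grasp point. The pads swing forward as they close: fully open they stand 13 mm farther back than shut.
Start: joints at [1.449, 0.385, 0.008, 0, -1.194, -0.259], TCP at [232.256, 580.221, 231.312] pointing down, gripper open.
Joint ranges: [-3.14, 3.14], [-1.21, 2.06], [-1.07, 1.41], [-3.16, 2.05], [-2.99, -0.16], [-3.1, 3.1]. Speed limits (rad/s): [2.79, 2.79, 3.14, 3.14, 3.14, 3.14].

## Interface

Orientations are given as a unit quaternion [x, y, z, w].
In Python, from bench import read_state, get_image, job_done, search_frame, regions_of gives the robot as it stands.
- The arm moves only by the tool servo_tool, never from a script. Its arguments are lists of equal length, an entry for each row: "turn": the turn, a rotation vector about the world's x, y, z in rad, a list of three; "dp": the shift along the world's x, y, z in m, a list of three; "fingers": the finger opening in m, from 0 to 0.0854. In form: {"turn": [[rx, ry, rz], ...], "dp": [[tx, ty, tz], ...], "fingers": [fingers, ...]}. A call has exactly 5 rows; each row shifts and turns the pose as measured when the row begins; what a row does not reach is not made up. A row lasts 1/8 s, in which the tool goes at most 62.5 mm and 10.7 degrees, less where a joint would pass 70% of its speed; a pose out of reach is approached as far as the arm can. A call is refused whole if a number of a shift passes 0.0625 or a number of a turn 0.188, either way. A call with a gripper value outside its range is refused whole. The fingers move at their own pace and stop on an object; the grip force is fixed at half the most. Time passes only in rows, so rows that do not move let the fingers close, or fill a call up. It gives the time, the measured TCP pose, the force and the opening at its end, in the units of the state.
- read_state(): the state, without advancing time (a new reading comes with each control period).
- get_image(name): name is "scene" or "side" or "wrist"; returns a dict with "img" (384x512x3 uint8, red, green, blue), "vfov" (degrees; the focal length in pixels is half the picture's height over the tangent of half this angle, whatever the lens; pixels are square), "cx", "cy" (the principal point, pixels), "world_from_camera" (4x4, takes a point from camera to world coordinates); the wrist camera has in their place "mount" (4x4, takes a point from camera to tool coordinates, whose origin is the TCP and whose axes are the flange's). Camera axes: x right, y down, z forward; pixel columns grow to the right and rows downward; lengths in mm; the calibration is good to about 2 mm. A picture is of the moment at which its call begins: read the wrist's pose just before it. There is no depth.
- job_done(): hands the job in, once; it reports no verdict.
Trained networks look in the newest picture that a camera, given by its name, has taken for a name from the list of things; names that differ only in an ending like _2 or _b are one class to them, and where a whole thing is asked for, a point or a joint stands for the part that bears it (a point fixed in the world has none). Each returns a list of dicts, best first, with "score" (0 to 1); they miss things now and then, are a little off and sometimes report something else, mostly with a low value. They report only what shows in the picture. A call takes as long as a camera call. They do not tell look-alikes from the thing itself.
- search_frame(query, camera): "box" ([left, top, width, height] in pixels, round what is visible of it).
- regions_of(query, camera): "region" (384x512 bool, what is visible of it) and "box" ([left, top, width, height] in pixels, round what is visible of it).
The state is a dict: "clock": time; "joints": joint angles; "joint_vel": joint speeds; "joint_efforts": joint torques, N m; "position": TCP position; "ee_rot": TCP orientation; "contact_force": force on the tool from outside, world axes, zero at the start; "wrist_torque": the same for the moment, N m; "gripper_width": finger opening in mm.
Only numpy, scipy, OpenCV 4.12 (cv2) and the standard library are available. Lean on these libraries where they do the work, as an engineer would, in place of code of your own. Each camera call takes 0.05 s, during which the arm holds its last target. There are 200 camera calls.

## Working session

There is one attempt and no reset: what is moved stays moved. The work goes in short steps, Python scripts to look and compute and a tool call to move; the robot and the scene stay as the last step left them, time stands still between calls to the robot, and variables do not carry over. Pictures are saved under pics/ and viewed, about 12 in all and at most 16, crops included, and the job is handed in when it is done.

Besides the shell and the picture viewer there is one more tool, called after ">>>" as name(argument=value, ...) on one line, values as JSON. servo_tool: Moves the arm, as the interface text tells. Its arguments: {"type":"object","properties":{"turn":{"type":"array","items":{"type":"array","items":{"type":"number"}}},"dp":{"type":"array","items":{"type":"array","items":{"type":"number"}}},"fingers":{"type":"array","items":{"type":"number"}}},"required":["turn","dp","fingers"]}

```bash
mkdir -p pics; ls; cat > h.py <<'E'
import numpy as np, cv2
from bench import *
from scipy.spatial.transform import Rotation as R
def save(n,im): cv2.imwrite(f'pics/{n}.png',cv2.cvtColor(im,cv2.COLOR_RGB2BGR))
def cam(name):
    s=read_state(); d=get_image(name)
    if 'mount' in d:
        T=np.eye(4);T[:3,:3]=R.from_quat(s['ee_rot']).as_matrix();T[:3,3]=s['position']
        d['W']=T@d['mount']
    else: d['W']=np.array(d['world_from_camera'])
    d['f']=d['img'].shape[0]/2/np.tan(np.radians(d['vfov'])/2)
    return d
def ray(d,u,v,z):
    W=d['W'];r=W[:3,:3]@np.array([(u-d['cx'])/d['f'],(v-d['cy'])/d['f'],1]);o=W[:3,3]
    return o+r*(z-o[2])/r[2]
def proj(d,p):
    q=d['W'][:3,:3].T@(np.asarray(p,float)-d['W'][:3,3]); return d['f']*q[:2]/q[2]+[d['cx'],d['cy']]
E
python3 - <<'E'
from h import *
print(read_state())
ims=[]
for c in ['scene','side']:
    d=cam(c); save(c+'0',d['img']); print(c,d['vfov'],d['cx'],d['cy'],np.round(d['W'],3).tolist())
    for q in ['gauge_red','gauge_yellow','gauge_blue','gauge_white','nest_red','nest_yellow','nest_blue','nest_white','src','dst']:
        print(q,[(np.round(x['box']).astype(int).tolist(),round(float(x['score']),2)) for x in search_frame(q,c)][:4])
E
```

```text
pics
{'clock': 0.0, 'joints': array([ 1.44858020e+00,  3.85544884e-01,  6.64064894e-03, -5.00008289e-04,
       -1.19403653e+00, -2.58590532e-01]), 'joint_vel': array([ 0.00015112, -0.00248379,  0.00030121, -0.0001442 , -0.00183709,
        0.00016642]), 'joint_efforts': array([ 4.16091889e-04, -3.92291021e+01,  1.88401705e+01,  4.18638468e+00,
       -4.69400460e-03, -4.87564922e-08]), 'position': array([232.06319592, 579.68521864, 230.23430366]), 'ee_rot': array([ 9.81909933e-01, -1.89345399e-01, -1.58775574e-04,  1.08555922e-03]), 'contact_force': array([ 0.13756375,  0.6678984 , -0.84045426]), 'wrist_torque': array([-0.01705018, -0.00365924,  0.04890136]), 'gripper_width': 85.51375179952498}
scene 49.51655470599533 255.47206690235095 186.8898491965935 [[-0.753, 0.42, -0.506, 972.51], [0.658, 0.491, -0.571, 574.562], [0.009, -0.763, -0.646, 663.211], [0.0, 0.0, 0.0, 1.0]]
gauge_red [([324, 219, 16, 36], 0.86)]
gauge_yellow [([396, 267, 28, 36], 0.66), ([353, 221, 18, 37], 0.62), ([369, 184, 21, 39], 0.6)]
gauge_blue [([291, 219, 18, 37], 0.86)]
gauge_white [([266, 219, 15, 37], 0.
[... 241 characters left out ...]
7], 0.67), ([261, 249, 21, 10], 0.36)]
dst [([138, 125, 108, 43], 0.88)]
side 56.00301202952467 258.52579642992487 190.49299566859034 [[-0.831, -0.387, 0.399, 173.871], [-0.556, 0.569, -0.606, 512.618], [0.008, -0.725, -0.688, 602.818], [0.0, 0.0, 0.0, 1.0]]
gauge_red [([184, 238, 18, 42], 0.6)]
gauge_yellow [([266, 291, 18, 42], 0.85), ([133, 324, 21, 46], 0.75)]
gauge_blue [([94, 212, 23, 39], 0.63), ([180, 215, 15, 29], 0.56)]
gauge_white [([178, 192, 17, 37], 0.57), ([184, 270, 24, 40], 0.52)]
nest_red [([178, 267, 31, 16], 0.6)]
nest_yellow [([185, 291, 24, 22], 0.59)]
nest_blue []
nest_white [([175, 220, 30, 11], 0.63)]
src [([170, 196, 56, 144], 0.81)]
dst [([295, 109, 39, 77], 0.76)]
```

View pics/scene0.png

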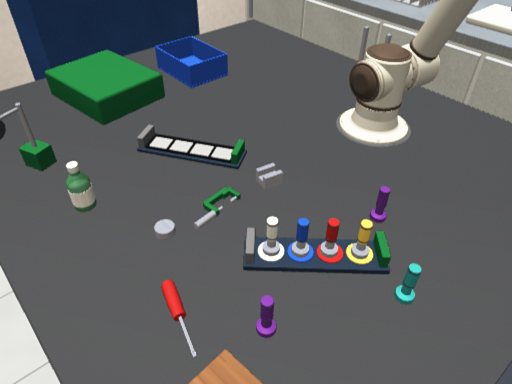

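View pics/side0.png

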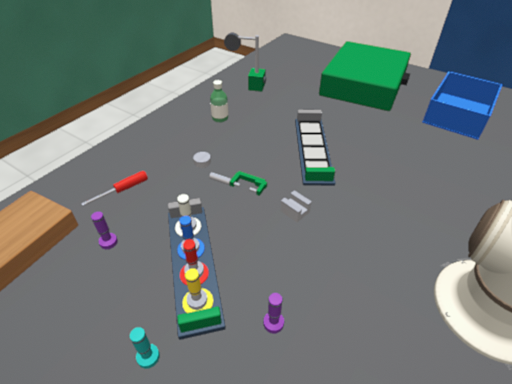

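The scene picture shows the inspection rack at about (316,252), green end on the right, so counted from green the order is yellow, red, blue, white. The storage rack is at about (192,149), also with its green end on the right. The side view agrees. The purple and turquoise look-alikes stand apart.

```bash
python3 - <<'E'
from h import *
d=cam('scene'); e=cam('side'); w=cam('wrist'); save('wrist0',w['img'])
print('mount',np.round(w['mount'],3).tolist(),w['vfov'])
for n,u,z in [('W',(270,250),18),('B',(300,251),18),('R',(330,252),18),('Y',(360,252),18),('c-90',(161,143),10),('c-30',(182,147),10),('c30',(203,151),10),('c90',(224,155),10),('pur1',(379,215),6),('turq',(406,294),6),('pur2',(266,326),6)]: print(n,ray(d,*u,z).round())
print('side')
for n,u,z in [('W',(188,227),18),('B',(191,248),18),('R',(194,273),18),('Y',(198,301),18),('c-90',(311,128),10),('c-30',(312,140),10),('c30',(314,153),10),('c90',(317,167),10)]: print(n,ray(e,*u,z).round())
E
```

```text
mount [[0.0, -0.956, -0.295, 75.488], [1.0, -0.0, 0.001, -0.659], [-0.0, -0.295, 0.956, -143.064], [0.0, 0.0, 0.0, 1.0]] 59.75700097532899
W [575. 173.  18.]
B [531. 215.  18.]
R [487. 256.  18.]
Y [440. 296.  18.]
c-90 [ 536. -314.   10.]
c-30 [ 502. -260.   10.]
c30 [ 470. -208.   10.]
c90 [ 438. -157.   10.]
pur1 [309. 250.   6.]
turq [447. 412.   6.]
pur2 [692. 290.   6.]
side
W [574. 176.  18.]
B [531. 214.  18.]
R [487. 255.  18.]
Y [443. 295.  18.]
c-90 [ 538. -316.   10.]
c-30 [ 507. -264.   10.]
c30 [ 475. -214.   10.]
c90 [ 442. -166.   10.]
```

Both views agree on the racks to a few mm. One tool yaw, with the jaws at about 40° and roughly across both rows, suits both racks. I'll move over the inspection rack for a wrist view.

>>> servo_tool(turn=[[0,0,-0.1],[0,0,-0.1],[0,0,-0.1],[0,0,-0.1],[0,0,-0.09]], dp=[[0.03,-0.04,0],[0.04,-0.05,0],[0.04,-0.05,0],[0.04,-0.05,0],[0.04,-0.05,0]], fingers=[0.085,0.085,0.085,0.085,0.085])

```text
clock: 1.88
position: [419.2, 343.3, 231.1]
ee_rot: [0.905, -0.425, 0.001, -0.001]
contact_force: [0.4, 0.0, -0.6]
gripper_width: 84.7
```

```bash
cat >> h.py <<'E'
def st(tgt=None):
    s=read_state(); r=R.from_quat(s['ee_rot']).as_matrix(); y=r[:,1]
    print('t',round(s['clock'],2),'p',s['position'].round(1),'jaw',round(np.degrees(np.arctan2(y[1],y[0]))%180,1),'z',r[:,2].round(3),'F',s['contact_force'].round(1),'w',round(s['gripper_width'],1))
    if tgt is not None: print('d',(np.array(tgt)-s['position']).round(1))
    a=np.radians(40)
    yy=y*np.sign(y@[np.cos(a),np.sin(a),0]); zz=np.array([0,0,-1.]); y2=np.array([np.cos(a),np.sin(a),0])*np.sign(y@[np.cos(a),np.sin(a),0])
    Rt=np.stack([np.cross(y2,zz),y2,zz],1); print('turn',(R.from_matrix(Rt@r.T)).as_rotvec().round(3))
E
python3 - <<'E'
from h import *
st((508,235,230))
E
```

```text
t 1.88 p [419.2 343.3 231.1] jaw 39.7 z [ 0.002  0.001 -1.   ] F [ 0.4  0.  -0.6] w 84.7
d [  88.8 -108.3   -1.1]
turn [-0.001  0.002  0.005]
```

>>> servo_tool(turn=[[0,0,0.005],[0,0,0],[0,0,0],[0,0,0],[0,0,0]], dp=[[0.03,-0.04,0],[0.03,-0.04,0],[0.029,-0.028,0],[0,0,0],[0,0,0]], fingers=[0.085,0.085,0.085,0.085,0.085])

```text
clock: 2.5
position: [512.5, 228.1, 231.9]
ee_rot: [0.905, -0.426, 0.001, -0.002]
contact_force: [-0.3, -0.7, -0.0]
gripper_width: 84.5
```

```bash
cat > m.py <<'E'
from h import *
from scipy.optimize import least_squares
w=cam('wrist'); st((508,235,230)); save('wrist1',w['img'])
for q in ['gauge_red','gauge_yellow','gauge_blue','gauge_white','nest_red','nest_yellow','nest_blue','nest_white']:
    print(q,[(np.round(x['box']).astype(int).tolist(),round(float(x['score']),2)) for x in search_frame(q,'wrist')][:4])
# predicted nest and handle top from src estimate
for n,p in dict(W=(574.5,174.5),B=(531,214.5),R=(487,255.5),Y=(441.5,295.5)).items():
    print(n,'nest',proj(w,(*p,18)).round(),'top',proj(w,(*p,103)).round())
# storage floors
for c in ['scene','side']:
    d=cam(c); b=[int(v) for v in search_frame('dst',c)[0]['box']]
    hsv=cv2.cvtColor(d['img'],cv2.COLOR_RGB2HSV); m=((hsv[...,2]>190)&(hsv[...,1]<50)).astype(np.uint8)
    k=np.zeros_like(m); k[b[1]:b[1]+b[3],b[0]:b[0]+b[2]]=1; m*=k
    n,l,s,ct=cv2.connectedComponentsWithStats(m)
    P=[ray(d,*ct[i],10)[:2] for i in range(1,n) if s[i,4]>30]
    print(c,np.round(P,1).tolist(),s[1:,4])
E
python3 m.py
```

```text
t 2.55 p [512.3 228.3 232. ] jaw 39.6 z [ 0.003  0.002 -1.   ] F [ 0.1 -0.2  0.1] w 84.7
d [-4.3  6.7 -2. ]
turn [-0.002  0.003  0.006]
gauge_red [([243, 179, 30, 54], 0.78)]
gauge_yellow [([180, 285, 34, 67], 0.93), ([252, 233, 29, 63], 0.86), ([241, 226, 50, 35], 0.7)]
gauge_blue [([28, 83, 79, 34], 0.77), ([235, 126, 32, 42], 0.74)]
gauge_white [([228, 68, 32, 37], 0.57)]
nest_red [([238, 170, 44, 48], 0.64)]
nest_yellow [([242, 229, 47, 32], 0.74), ([232, 128, 33, 42], 0.36)]
nest_blue [([226, 119, 52, 46], 0.97)]
nest_white [([217, 60, 49, 55], 0.83)]
W nest [243.  87.] top [239.  85.]
B nest [251. 145.] top [250. 160.]
R nest [258. 198.] top [259. 227.]
Y nest [266. 247.] top [269. 287.]
scene [[534.0, -318.4], [500.6, -267.9], [467.5, -217.2], [435.5, -168.1]] [165 171 179 176]
side [[542.9, -317.0], [510.1, -268.2], [476.1, -216.5], [449.8, -176.1]] [154 171 198 106]
```

View pics/wrist1.png

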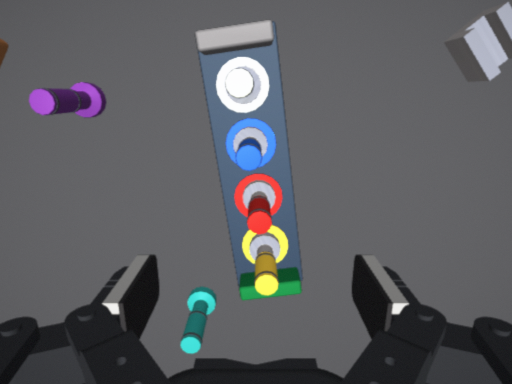

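The wrist view confirms the order: white at (243,85), blue (251,144), red (258,197), yellow (265,245), then green. My predicted pixels match these to about 2 px. I'll pick yellow first.

>>> servo_tool(turn=[[0.0,0.0,0.006],[0,0,0],[0,0,0],[0,0,0],[0,0,0]], dp=[[-0.03,0.03,-0.03],[-0.03,0.03,-0.03],[-0.01,0.007,-0.01],[0,0,0],[0,0,0]], fingers=[0.085,0.085,0.085,0.085,0.085])

```text
clock: 3.78
position: [443.2, 296.8, 162.3]
ee_rot: [0.906, -0.423, 0.003, -0.004]
contact_force: [-1.0, -0.1, 0.2]
gripper_width: 84.9
```

```bash
python3 - <<'E'
from h import *
st((441.5,295.5,59))
w=cam('wrist'); save('wrist2',w['img']); print(proj(w,(441.5,295.5,18)),proj(w,(441.5,295.5,103)))
E
```

```text
t 3.77 p [443.2 296.8 162.3] jaw 39.9 z [ 0.008  0.005 -1.   ] F [-1.  -0.1  0.2] w 84.9
d [  -1.7   -1.3 -103.3]
turn [-0.005  0.008  0.002]
[259.71995241 181.72825721] [260.22924238 215.02255281]
```

View pics/wrist2.png

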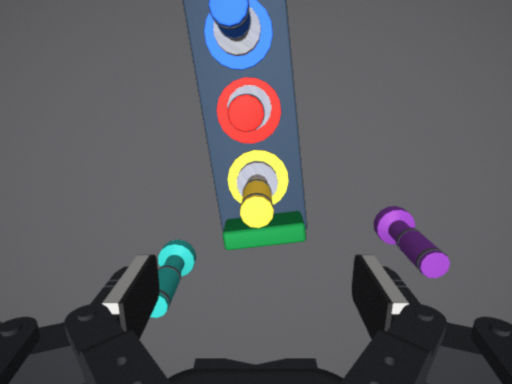

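Yellow's nest is at (258,180) and its top at (257,211), within about 3 px (2 mm) of prediction. I'll descend and grip.

>>> servo_tool(turn=[[-0.005,0.008,0],[0,0,0],[0,0,0],[0,0,0],[0,0,0]], dp=[[-0.001,-0.001,-0.03],[0,0,-0.035],[0,0,-0.028],[0,0,-0.01],[0,0,0]], fingers=[0.085,0.085,0.085,0.085,0.085])

```text
clock: 4.45
position: [448.7, 296.0, 62.1]
ee_rot: [0.905, -0.426, 0.003, -0.006]
contact_force: [-0.2, 0.5, 1.0]
gripper_width: 84.8
```

```bash
python3 -c "
from h import *
st((441.5,295.5,59))"
```

```text
t 4.45 p [448.7 296.   62.1] jaw 39.6 z [ 0.01   0.009 -1.   ] F [-0.2  0.5  1. ] w 84.8
d [-7.2 -0.5 -3.1]
turn [-0.009  0.01   0.008]
```

>>> servo_tool(turn=[[-0.009,0.01,0.008],[0,0,0],[0,0,0],[0,0,0],[0,0,0]], dp=[[-0.007,0,-0.003],[0,0,0],[0,0,0],[0,0,0],[0,0,0]], fingers=[0.085,0.085,0.0,0.0,0.0])

```text
clock: 5.08
position: [443.0, 297.8, 62.6]
ee_rot: [0.907, -0.422, 0.001, -0.003]
contact_force: [-0.5, 0.4, 0.6]
gripper_width: 31.7
```

```bash
python3 -c "
from h import *
st((441.5,295.5,59))"
```

```text
t 5.08 p [443.  297.8  62.6] jaw 40.1 z [ 0.004  0.005 -1.   ] F [-0.5  0.4  0.6] w 31.7
d [-1.5 -2.3 -3.6]
turn [-0.005  0.004 -0.001]
```

>>> servo_tool(turn=[[0,0,0],[0,0,0],[0,0,0],[0,0,0],[0,0,0]], dp=[[0,0,0],[0,0,0],[0,0,0],[0,0,0.01],[0,0,0.02]], fingers=[0,0,0,0,0])

```text
clock: 5.7
position: [441.6, 296.4, 91.7]
ee_rot: [0.906, -0.422, -0.0, -0.0]
contact_force: [0.4, -0.4, -1.9]
gripper_width: 20.9
```

>>> servo_tool(turn=[[0,0,0],[0,0,0],[0,0,0],[0,0,0],[0,0,0]], dp=[[0,0,0.03],[0,0,0.03],[0,0,0.03],[0,0,0],[0,0,0]], fingers=[0,0,0,0,0])

```text
clock: 6.32
position: [440.4, 295.5, 185.5]
ee_rot: [0.906, -0.423, -0.001, -0.0]
contact_force: [0.3, -0.7, -2.7]
gripper_width: 20.5
```

```bash
python3 -c "
from h import *
st((538,-317,180))
w=cam('wrist'); save('wrist3',w['img'])"
```

```text
t 6.33 p [440.4 295.5 185.5] jaw 40.0 z [-0.001  0.001 -1.   ] F [ 0.3 -0.7 -2.7] w 20.5
d [  97.6 -612.5   -5.5]
turn [-0.001 -0.001  0.   ]
```

View pics/wrist3.png

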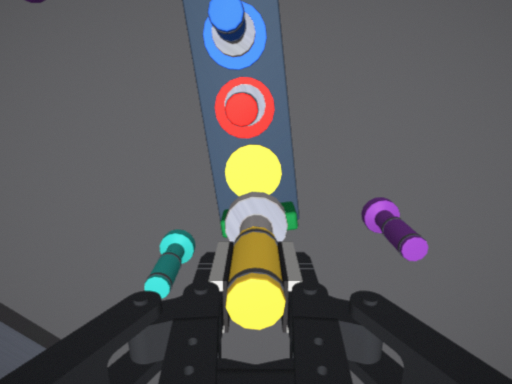

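Yellow is held upright (foot at about (255,220)), lifted clear of its bare nest at (253,172). I'll transfer it now.

>>> servo_tool(turn=[[0,0,0],[0,0,0],[0,0,0],[0,0,0],[0,0,0]], dp=[[0.005,-0.03,0],[0.008,-0.05,0],[0.008,-0.055,0],[0.008,-0.055,0],[0.008,-0.055,0]], fingers=[0,0,0,0,0])

```text
clock: 7.0
position: [475.2, 45.8, 178.9]
ee_rot: [0.908, -0.419, -0.004, 0.004]
contact_force: [1.3, 0.2, -2.2]
gripper_width: 20.5
```

>>> servo_tool(turn=[[0,0,0],[0,0,0],[0,0,0],[0,0,0],[0,0,0]], dp=[[0.008,-0.055,0],[0.008,-0.055,0],[0.008,-0.055,0],[0.008,-0.04,0],[0.008,-0.025,0]], fingers=[0,0,0,0,0])

```text
clock: 7.62
position: [511.6, -193.9, 171.9]
ee_rot: [0.907, -0.42, -0.009, 0.007]
contact_force: [0.9, 0.2, -1.0]
gripper_width: 20.5
```

```bash
python3 -c "
from h import *
st((538,-317,180))"
```

```text
t 7.62 p [ 511.6 -193.9  171.9] jaw 40.3 z [-0.023 -0.005 -1.   ] F [ 0.9  0.2 -1. ] w 20.5
d [  26.4 -123.1    8.1]
turn [ 0.005 -0.023 -0.005]
```

>>> servo_tool(turn=[[0.005,-0.023,-0.005],[0,0,0],[0,0,0],[0,0,0],[0,0,0]], dp=[[0.008,-0.04,0.004],[0.008,-0.04,0.004],[0.008,-0.025,0],[0,0,0],[0,0,0]], fingers=[0,0,0,0,0])

```text
clock: 8.25
position: [532.4, -303.0, 170.7]
ee_rot: [0.905, -0.425, -0.008, 0.001]
contact_force: [-0.8, -0.1, -1.0]
gripper_width: 20.8
```

```bash
python3 -c "
from h import *
st((538,-317,180))
w=cam('wrist'); save('wrist4',w['img'])
for p in [(538.5,-317.7),(505,-268),(472,-217),(440,-168)]: print(proj(w,(*p,10)).round())"
```

```text
t 8.25 p [ 532.4 -303.   170.7] jaw 39.7 z [-0.015  0.005 -1.   ] F [-0.8 -0.1 -1. ] w 20.8
d [  5.6 -14.    9.3]
turn [-0.005 -0.015  0.005]
[259. 159.]
[253. 219.]
[246. 273.]
[240. 321.]
```

View pics/wrist4.png

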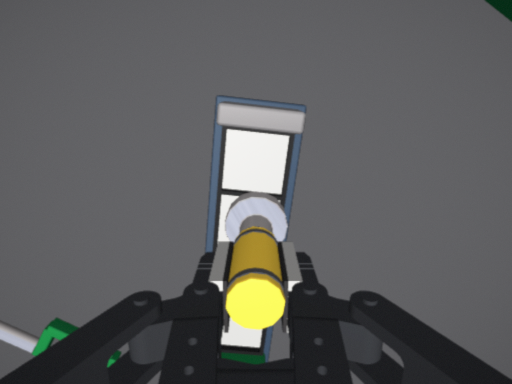

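The far cell floor centres at about (255,161), against a prediction of (259,159). The grey block is at (260,118), and the gauge is still gripped straight. I'll refine the far cell from this view.

```bash
python3 -c "
from h import *
w=cam('wrist'); hsv=cv2.cvtColor(w['img'],cv2.COLOR_RGB2HSV)
m=((hsv[...,2]>200)&(hsv[...,1]<40)).astype(np.uint8); m[194:]=0; m[:127]=0
n,l,s,ct=cv2.connectedComponentsWithStats(m); i=1+s[1:,4].argmax(); r=cv2.minAreaRect(np.argwhere(l==i)[:,::-1].astype(np.float32)); print(s[i],ct[i],r)
p=ray(w,*r[0],10); print(p); st((p[0],p[1],180))"
```

```text
[ 223  129   66   64 3524] [254.51901249 160.77383655] ((254.59146118164062, 161.17684936523438), (61.731231689453125, 58.528717041015625), 6.34019136428833)
[ 540.27548362 -312.8548506    10.        ]
t 8.35 p [ 532.6 -302.7  171.2] jaw 39.8 z [-0.014  0.005 -1.   ] F [-0.1  0.3 -1.6] w 20.6
d [  7.7 -10.2   8.8]
turn [-0.005 -0.014  0.004]
```

>>> servo_tool(turn=[[-0.005,-0.014,0.004],[0,0,0],[0,0,0],[0,0,0],[0,0,0]], dp=[[0.007,-0.012,-0.01],[0,0,-0.025],[0,0,-0.025],[0,0,-0.01],[0,0,0]], fingers=[0,0,0,0,0])

```text
clock: 8.98
position: [541.3, -314.4, 98.9]
ee_rot: [0.907, -0.42, 0.002, 0.0]
contact_force: [0.1, 0.3, -0.7]
gripper_width: 20.8
```

```bash
python3 -c "
from h import *
st((539.5,-315,55))"
```

```text
t 8.97 p [ 541.3 -314.4   98.9] jaw 40.3 z [ 0.004 -0.002 -1.   ] F [ 0.1  0.3 -0.7] w 20.8
d [ -1.8  -0.6 -43.9]
turn [ 0.002  0.004 -0.005]
```

>>> servo_tool(turn=[[0.002,0.004,-0.005],[0,0,0],[0,0,0],[0,0,0],[0,0,0]], dp=[[-0.002,-0.001,-0.015],[0,0,-0.015],[0,0,-0.006],[0,0,0],[0,0,0]], fingers=[0,0,0,0,0])

```text
clock: 9.6
position: [540.5, -315.9, 62.2]
ee_rot: [0.906, -0.422, 0.002, -0.0]
contact_force: [-0.1, 0.0, -2.3]
gripper_width: 20.3
```

```bash
python3 -c "
from h import *
st((539.5,-315,55))"
```

```text
t 9.6 p [ 540.5 -315.9   62.2] jaw 40.0 z [ 0.003 -0.001 -1.   ] F [-0.1  0.  -2.3] w 20.3
d [-1.   0.9 -7.2]
turn [ 0.001  0.003 -0.   ]
```

>>> servo_tool(turn=[[0.001,0.003,0],[0,0,0],[0,0,0],[0,0,0],[0,0,0]], dp=[[0,0,-0.003],[0,0,-0.002],[0,0,-0.002],[0,0,-0.001],[0,0,0]], fingers=[0,0,0,0,0])

```text
clock: 10.22
position: [541.2, -316.2, 54.8]
ee_rot: [0.906, -0.422, 0.001, 0.0]
contact_force: [-0.6, -0.9, -1.4]
gripper_width: 20.3
```

```bash
python3 -c "
from h import *
st((539.5,-315,55))"
```

```text
t 10.22 p [ 541.2 -316.2   54.8] jaw 40.0 z [ 0.002 -0.001 -1.   ] F [-0.6 -0.9 -1.4] w 20.3
d [-1.7  1.2  0.2]
turn [ 0.001  0.002 -0.001]
```

>>> servo_tool(turn=[[0,0,0],[0,0,0],[0,0,0],[0,0,0],[0,0,0]], dp=[[-0.001,0.001,-0.001],[0,0,-0.0005],[0,0,-0.0005],[0,0,0],[0,0,0]], fingers=[0,0,0,0,0])

```text
clock: 10.85
position: [541.2, -316.0, 54.8]
ee_rot: [0.907, -0.422, 0.003, 0.0]
contact_force: [-1.0, -0.4, 1.4]
gripper_width: 20.7
```

```bash
python3 -c "
from h import *
st((539.5,-315,55))"
```

```text
t 10.85 p [ 541.2 -316.    54.8] jaw 40.1 z [ 0.005 -0.003 -1.   ] F [-1.  -0.4  1.4] w 20.7
d [-1.7  1.   0.2]
turn [ 0.003  0.005 -0.001]
```

It's in contact (Fz from -1.4 to +1.4 N). I'll open, then lift.

>>> servo_tool(turn=[[0,0,0],[0,0,0],[0,0,0],[0,0,0],[0,0,0]], dp=[[0,0,0],[0,0,0],[0,0,0],[0,0,0],[0,0,0]], fingers=[0.085,0.085,0.085,0.085,0.085])

```text
clock: 11.48
position: [541.2, -315.6, 54.1]
ee_rot: [0.907, -0.422, 0.003, 0.0]
contact_force: [0.0, 0.6, 0.3]
gripper_width: 85.0
```

>>> servo_tool(turn=[[0,0,0],[0,0,0],[0,0,0],[0,0,0],[0,0,0]], dp=[[0,0,0.02],[0,0,0.03],[0,0,0.03],[0,0,0.03],[0,0,0]], fingers=[0.085,0.085,0.085,0.085,0.085])

```text
clock: 12.1
position: [540.4, -315.4, 166.7]
ee_rot: [0.907, -0.422, 0.002, 0.0]
contact_force: [-0.8, -0.3, -0.2]
gripper_width: 85.2
```

```bash
python3 -c "
from h import *
st((487,255.5,170))
w=cam('wrist'); save('wrist5',w['img'])"
```

```text
t 12.1 p [ 540.4 -315.4  166.7] jaw 40.1 z [ 0.003 -0.002 -1.   ] F [-0.8 -0.3 -0.2] w 85.2
d [-53.4 570.9   3.3]
turn [ 0.002  0.003 -0.001]
```

View pics/wrist5.png

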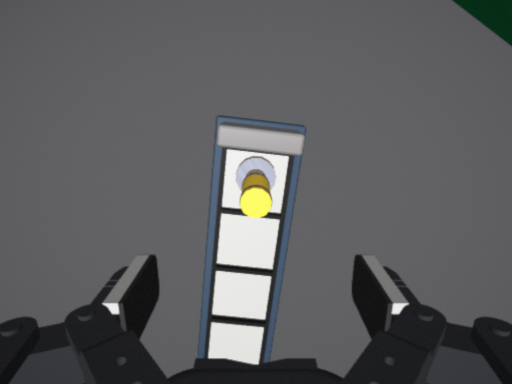

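Yellow stands in the far cell, foot (255,176), cell centre about (255,181). This view shows the other floors clean, so I'll measure them and head back for red.

```bash
python3 -c "
from h import *
w=cam('wrist'); hsv=cv2.cvtColor(w['img'],cv2.COLOR_RGB2HSV)
m=((hsv[...,2]>190)&(hsv[...,1]<45)).astype(np.uint8); m[:,:195]=0; m[:,300:]=0; m[:152]=0
n,l,s,ct=cv2.connectedComponentsWithStats(m)
for i in range(1,n):
  if s[i,4]>1000:
    r=cv2.minAreaRect(np.argwhere(l==i)[:,::-1].astype(np.float32)); print(np.round(r[0]),np.round(r[1]),ray(w,*r[0],10).round(1))"
```

```text
[254. 180.] [62. 57.] [ 540.  -312.8   10. ]
[247. 240.] [58. 50.] [ 506.3 -262.    10. ]
[240. 294.] [55. 43.] [ 472.6 -211.2   10. ]
[234. 342.] [52. 37.] [ 440.2 -161.2   10. ]
```

>>> servo_tool(turn=[[0,0,0],[0,0,0],[0,0,0],[0,0,0],[0,0,0]], dp=[[-0.004,0.04,0.005],[-0.005,0.06,0],[-0.005,0.06,0],[-0.005,0.06,0],[-0.005,0.06,0]], fingers=[0.085,0.085,0.085,0.085,0.085])

```text
clock: 12.82
position: [509.4, -30.4, 160.2]
ee_rot: [0.904, -0.427, -0.007, 0.003]
contact_force: [1.8, 0.8, 0.2]
gripper_width: 85.3
```

>>> servo_tool(turn=[[0,0,0],[0,0,0],[0,0,0],[0,0,0],[0,0,0]], dp=[[-0.005,0.06,0],[-0.005,0.06,0],[-0.005,0.05,0],[-0.005,0.03,0],[-0.005,0.01,0]], fingers=[0.085,0.085,0.085,0.085,0.085])

```text
clock: 13.45
position: [478.6, 187.9, 153.5]
ee_rot: [0.905, -0.424, -0.011, 0.008]
contact_force: [0.2, 0.0, 0.2]
gripper_width: 85.3
```

```bash
python3 -c "
from h import *
st((487,255.5,170))"
```

```text
t 13.45 p [478.6 187.9 153.5] jaw 39.8 z [-0.027 -0.004 -1.   ] F [0.2 0.  0.2] w 85.3
d [ 8.4 67.6 16.5]
turn [ 0.004 -0.027  0.004]
```

>>> servo_tool(turn=[[0.004,-0.027,0.004],[0,0,0],[0,0,0],[0,0,0],[0,0,0]], dp=[[0.003,0.03,0.005],[0.003,0.03,0.002],[0.002,0.005,0],[0,0,0],[0,0,0]], fingers=[0.085,0.085,0.085,0.085,0.085])

```text
clock: 14.08
position: [483.8, 249.8, 156.3]
ee_rot: [0.906, -0.424, -0.002, 0.005]
contact_force: [0.7, -0.4, -0.9]
gripper_width: 85.4
```

```bash
python3 -c "
from h import *
st((487,255.5,59))
w=cam('wrist'); hsv=cv2.cvtColor(w['img'],cv2.COLOR_RGB2HSV)
m=((hsv[...,2]>90)&(hsv[...,1]>150)&((hsv[...,0]<8)|(hsv[...,0]>172))).astype(np.uint8)
n,l,s,ct=cv2.connectedComponentsWithStats(m); print(s[1:][s[1:,4]>200])
print(proj(w,(487,255.5,18)).round(),proj(w,(487,255.5,103)).round()); save('wrist6',w['img'])"
```

```text
t 14.07 p [483.8 249.8 156.3] jaw 39.8 z [-0.008 -0.007 -1.   ] F [ 0.7 -0.4 -0.9] w 85.4
d [  3.2   5.7 -97.3]
turn [ 0.007 -0.008  0.004]
[[ 216  154   62   77 2275]]
[247. 186.] [245. 222.]
```

>>> servo_tool(turn=[[0.007,-0.008,0.004],[0,0,0],[0,0,0],[0,0,0],[0,0,0]], dp=[[0.003,0.006,-0.025],[0,0,-0.035],[0,0,-0.028],[0,0,-0.01],[0,0,0]], fingers=[0.085,0.085,0.085,0.085,0.085])

```text
clock: 14.75
position: [487.9, 252.8, 57.8]
ee_rot: [0.906, -0.424, 0.001, -0.002]
contact_force: [-0.1, 0.3, 0.5]
gripper_width: 84.7
```

```bash
python3 -c "
from h import *
st((487,255.5,60))"
```

```text
t 14.75 p [487.9 252.8  57.8] jaw 39.8 z [ 0.003  0.002 -1.   ] F [-0.1  0.3  0.5] w 84.7
d [-0.9  2.7  2.2]
turn [-0.002  0.003  0.004]
```

>>> servo_tool(turn=[[-0.002,0.003,0.004],[0,0,0],[0,0,0],[0,0,0],[0,0,0]], dp=[[-0.001,0.003,0.002],[0,0,0],[0,0,0],[0,0,0],[0,0,0]], fingers=[0.085,0,0,0,0])

```text
clock: 15.38
position: [488.4, 257.2, 63.3]
ee_rot: [0.906, -0.422, 0.001, -0.003]
contact_force: [-0.3, -0.5, -1.7]
gripper_width: 20.4
```

>>> servo_tool(turn=[[0,0,0],[0,0,0],[0,0,0],[0,0,0],[0,0,0]], dp=[[0,0,0],[0,0,0],[0,0,0],[0,0,0],[0,0,0]], fingers=[0,0,0,0,0])

```text
clock: 16.0
position: [488.3, 257.2, 63.2]
ee_rot: [0.906, -0.422, 0.001, -0.003]
contact_force: [-0.9, -0.1, 0.3]
gripper_width: 20.5
```

```bash
python3 -c "
from h import *
st((487,255.5,60))"
```

```text
t 16.0 p [488.3 257.2  63.2] jaw 40.0 z [ 0.005  0.004 -1.   ] F [-0.9 -0.1  0.3] w 20.5
d [-1.3 -1.7 -3.2]
turn [-0.004  0.005 -0.001]
```

>>> servo_tool(turn=[[0,0,0],[0,0,0],[0,0,0],[0,0,0],[0,0,0]], dp=[[0,0,0.015],[0,0,0.03],[0,0,0.035],[0,0,0.03],[0,0,0]], fingers=[0,0,0,0,0])

```text
clock: 16.62
position: [487.5, 256.4, 178.7]
ee_rot: [0.906, -0.422, 0.001, -0.003]
contact_force: [1.3, 0.6, -1.7]
gripper_width: 20.7
```

>>> servo_tool(turn=[[0,0,0],[0,0,0],[0,0,0],[0,0,0],[0,0,0]], dp=[[0.001,-0.03,0.001],[0.002,-0.05,0.001],[0.002,-0.055,0.001],[0.002,-0.055,0.001],[0.002,-0.055,0.001]], fingers=[0,0,0,0,0])

```text
clock: 17.25
position: [492.7, 7.1, 179.5]
ee_rot: [0.908, -0.42, -0.002, -0.001]
contact_force: [1.5, -0.4, -2.1]
gripper_width: 20.2
```

>>> servo_tool(turn=[[0,-0.005,0],[0,-0.005,0],[0,-0.005,0],[0,-0.005,0],[0,-0.005,0]], dp=[[0.002,-0.055,0.001],[0.002,-0.055,0.001],[0.002,-0.055,0.001],[0.002,-0.05,0.001],[0.002,-0.03,0.001]], fingers=[0,0,0,0,0])

```text
clock: 17.88
position: [497.4, -246.7, 179.2]
ee_rot: [0.907, -0.421, 0.005, -0.005]
contact_force: [0.7, 0.0, -1.8]
gripper_width: 20.7
```

```bash
python3 -c "
from h import *
st((506,-263,160))"
```

```text
t 17.88 p [ 497.4 -246.7  179.2] jaw 40.2 z [ 0.013  0.005 -1.   ] F [ 0.7  0.  -1.8] w 20.7
d [  8.6 -16.3 -19.2]
turn [-0.005  0.013 -0.004]
```

>>> servo_tool(turn=[[-0.005,0.013,-0.004],[0,0,0],[0,0,0],[0,0,0],[0,0,0]], dp=[[0.008,-0.01,-0.005],[0,0,-0.01],[0,0,-0.005],[0,0,0],[0,0,0]], fingers=[0,0,0,0,0])

```text
clock: 18.5
position: [503.4, -255.3, 154.4]
ee_rot: [0.906, -0.423, -0.004, 0.0]
contact_force: [1.1, 0.1, -0.9]
gripper_width: 20.2
```

```bash
python3 -c "
from h import *
st((506,-263,55))"
```

```text
t 18.5 p [ 503.4 -255.3  154.4] jaw 39.9 z [-0.008  0.003 -1.   ] F [ 1.1  0.1 -0.9] w 20.2
d [  2.6  -7.7 -99.4]
turn [-0.003 -0.008  0.001]
```

>>> servo_tool(turn=[[-0.003,-0.008,0.001],[0,0,0],[0,0,0],[0,0,0],[0,0,0]], dp=[[0.003,-0.008,-0.02],[0,0,-0.03],[0,0,-0.02],[0,0,0],[0,0,0]], fingers=[0,0,0,0,0])

```text
clock: 19.12
position: [509.3, -262.0, 86.8]
ee_rot: [0.907, -0.421, 0.004, -0.001]
contact_force: [-0.4, 0.7, -0.8]
gripper_width: 20.7
```

```bash
python3 -c "
from h import *
st((506,-263,55))"
```

```text
t 19.12 p [ 509.3 -262.    86.8] jaw 40.2 z [ 0.009 -0.002 -1.   ] F [-0.4  0.7 -0.8] w 20.7
d [ -3.3  -1.  -31.8]
turn [ 0.002  0.009 -0.004]
```

>>> servo_tool(turn=[[0.002,0.009,-0.004],[0,0,0],[0,0,0],[0,0,0],[0,0,0]], dp=[[-0.003,-0.001,-0.012],[0,0,-0.01],[0,0,-0.004],[0,0,0],[0,0,0]], fingers=[0,0,0,0,0])

```text
clock: 19.75
position: [507.3, -263.3, 61.0]
ee_rot: [0.906, -0.422, 0.001, 0.0]
contact_force: [-0.4, -0.1, -2.2]
gripper_width: 20.5
```

```bash
python3 -c "
from h import *
st((506,-263,55))"
```

```text
t 19.75 p [ 507.3 -263.3   61. ] jaw 40.0 z [ 0.003 -0.001 -1.   ] F [-0.4 -0.1 -2.2] w 20.5
d [-1.3  0.3 -6. ]
turn [ 0.001  0.003 -0.   ]
```

>>> servo_tool(turn=[[0,0,0],[0,0,0],[0,0,0],[0,0,0],[0,0,0]], dp=[[-0.001,0,-0.002],[0,0,-0.002],[0,0,-0.001],[0,0,-0.001],[0,0,0]], fingers=[0,0,0,0,0])

```text
clock: 20.38
position: [506.7, -263.4, 55.3]
ee_rot: [0.906, -0.422, 0.002, -0.0]
contact_force: [-0.2, -0.2, -2.2]
gripper_width: 20.5
```

```bash
python3 -c "
from h import *
st((506,-263,55))"
```

```text
t 20.38 p [ 506.7 -263.4   55.3] jaw 40.0 z [ 0.004 -0.002 -1.   ] F [-0.2 -0.2 -2.2] w 20.5
d [-0.7  0.4 -0.3]
turn [ 0.002  0.004 -0.   ]
```

>>> servo_tool(turn=[[0,0,0],[0,0,0],[0,0,0],[0,0,0],[0,0,0]], dp=[[0,0,-0.001],[0,0,-0.001],[0,0,0],[0,0,0],[0,0,0]], fingers=[0,0,0,0,0])

```text
clock: 21.0
position: [507.0, -263.6, 55.2]
ee_rot: [0.907, -0.422, 0.003, 0.0]
contact_force: [0.0, 1.2, 0.3]
gripper_width: 20.5
```

```bash
python3 -c "
from h import *
st((506,-263,55))"
```

```text
t 21.0 p [ 507.  -263.6   55.2] jaw 40.1 z [ 0.005 -0.003 -1.   ] F [0.  1.2 0.3] w 20.5
d [-1.   0.6 -0.2]
turn [ 0.003  0.005 -0.001]
```

>>> servo_tool(turn=[[0,0,0],[0,0,0],[0,0,0],[0,0,0],[0,0,0]], dp=[[0,0,0],[0,0,0],[0,0,0],[0,0,0],[0,0,0]], fingers=[0.085,0.085,0.085,0.085,0.085])

```text
clock: 21.62
position: [507.9, -263.9, 55.6]
ee_rot: [0.907, -0.422, 0.004, 0.0]
contact_force: [-0.1, -0.5, -0.3]
gripper_width: 85.0
```

>>> servo_tool(turn=[[0,0,0],[0,0,0],[0,0,0],[0,0,0],[0,0,0]], dp=[[0,0,0.02],[0,0,0.03],[0,0,0.03],[0,0,0.03],[0,0,0]], fingers=[0.085,0.085,0.085,0.085,0.085])

```text
clock: 22.25
position: [507.0, -263.7, 168.3]
ee_rot: [0.907, -0.422, 0.003, 0.0]
contact_force: [-0.1, -0.2, -0.5]
gripper_width: 85.0
```

```bash
python3 -c "
from h import *
st((531,214.5,165))
w=cam('wrist'); save('wrist7',w['img'])"
```

```text
t 22.25 p [ 507.  -263.7  168.3] jaw 40.1 z [ 0.005 -0.003 -1.   ] F [-0.1 -0.2 -0.5] w 85.0
d [ 24.  478.2  -3.3]
turn [ 0.003  0.005 -0.002]
```

View pics/wrist7.png

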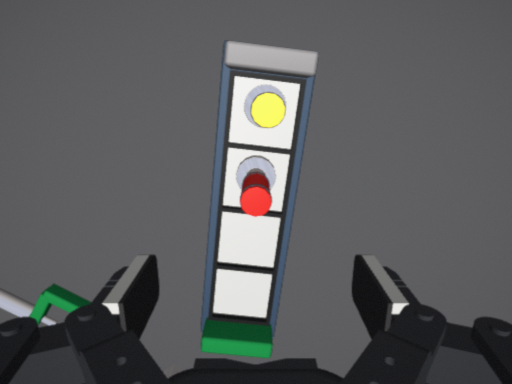

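>>> servo_tool(turn=[[0,0,0],[0,0,0],[0,0,0],[0,0,0],[0,0,0]], dp=[[0.002,0.04,0.001],[0.003,0.055,0.001],[0.003,0.055,0.001],[0.003,0.055,0.001],[0.003,0.055,0.001]], fingers=[0.085,0.085,0.085,0.085,0.085])

```text
clock: 22.92
position: [515.7, 0.7, 165.3]
ee_rot: [0.905, -0.426, -0.004, 0.003]
contact_force: [1.4, -0.1, -0.6]
gripper_width: 85.1
```

>>> servo_tool(turn=[[0,-0.004,0],[0,-0.004,0],[0,-0.004,0],[0,-0.004,0],[0,-0.004,0]], dp=[[0.003,0.055,0.001],[0.003,0.05,0.001],[0.003,0.04,0.001],[0.003,0.03,0.001],[0.002,0.01,0]], fingers=[0.085,0.085,0.085,0.085,0.085])

```text
clock: 23.55
position: [525.6, 193.7, 162.7]
ee_rot: [0.906, -0.424, 0.002, 0.003]
contact_force: [-0.0, -1.2, -0.0]
gripper_width: 85.0
```

```bash
python3 -c "
from h import *
st((531,214.5,165))"
```

```text
t 23.55 p [525.6 193.7 162.7] jaw 39.8 z [ 0.    -0.006 -1.   ] F [-0.  -1.2 -0. ] w 85.0
d [ 5.4 20.8  2.3]
turn [0.006 0.    0.004]
```

Red stands in the second cell (foot (256,174)) and yellow in the far one (foot (265,105)). I'm now positioning over blue.

>>> servo_tool(turn=[[0.006,0,0.004],[0,0,0],[0,0,0],[0,0,0],[0,0,0]], dp=[[0.004,0.014,0],[0.001,0.003,-0.02],[0,0,-0.01],[0,0,0],[0,0,0]], fingers=[0.085,0.085,0.085,0.085,0.085])

```text
clock: 24.18
position: [531.0, 209.6, 130.7]
ee_rot: [0.906, -0.423, -0.001, 0.001]
contact_force: [0.7, -0.5, 0.4]
gripper_width: 85.6
```

```bash
python3 -c "
from h import *
st((531,214.5,60))
w=cam('wrist'); hsv=cv2.cvtColor(w['img'],cv2.COLOR_RGB2HSV)
m=((hsv[...,2]>90)&(hsv[...,1]>170)&(hsv[...,0]<125)&(hsv[...,0]>105)).astype(np.uint8)
n,l,s,ct=cv2.connectedComponentsWithStats(m); print(s[1:][s[1:,4]>200])
print(proj(w,(531,214.5,18)).round(),proj(w,(531,214.5,103)).round())"
```

```text
t 24.18 p [531.  209.6 130.7] jaw 39.9 z [-0.002 -0.002 -1.   ] F [ 0.7 -0.5  0.4] w 85.6
d [  0.    4.9 -70.7]
turn [ 0.002 -0.002  0.002]
[[ 217  162   67   61 1807]
 [ 229  219   38   36 1039]]
[251. 196.] [250. 241.]
```

>>> servo_tool(turn=[[0.002,-0.002,0.002],[0,0,0],[0,0,0],[0,0,0],[0,0,0]], dp=[[0,0.005,-0.02],[0,0,-0.03],[0,0,-0.015],[0,0,0],[0,0,0]], fingers=[0.085,0.085,0.085,0.085,0.085])

```text
clock: 24.85
position: [533.8, 215.6, 68.7]
ee_rot: [0.906, -0.423, 0.003, -0.004]
contact_force: [0.1, -0.3, -0.6]
gripper_width: 84.9
```

```bash
python3 -c "
from h import *
st((531,214.5,60))"
```

```text
t 24.85 p [533.8 215.6  68.7] jaw 40.0 z [ 0.008  0.005 -1.   ] F [ 0.1 -0.3 -0.6] w 84.9
d [-2.8 -1.1 -8.7]
turn [-0.005  0.008 -0.   ]
```

>>> servo_tool(turn=[[-0.005,0.008,0],[0,0,0],[0,0,0],[0,0,0],[0,0,0]], dp=[[-0.003,-0.001,-0.008],[0,0,0],[0,0,0],[0,0,0],[0,0,0]], fingers=[0.085,0.085,0,0,0])

```text
clock: 25.48
position: [531.8, 215.3, 62.5]
ee_rot: [0.906, -0.422, 0.001, -0.002]
contact_force: [-0.4, 0.5, -0.1]
gripper_width: 31.3
```

>>> servo_tool(turn=[[0,0,0],[0,0,0],[0,0,0],[0,0,0],[0,0,0]], dp=[[0,0,0],[0,0,0],[0,0,0],[0,0,0],[0,0,0]], fingers=[0,0,0,0,0])

```text
clock: 26.1
position: [531.8, 215.3, 62.6]
ee_rot: [0.906, -0.422, 0.001, -0.002]
contact_force: [-0.3, -0.2, 0.5]
gripper_width: 21.2
```

```bash
python3 -c "
from h import *
st((531,214.5,60))"
```

```text
t 26.1 p [531.8 215.3  62.6] jaw 40.0 z [ 0.003  0.002 -1.   ] F [-0.3 -0.2  0.5] w 21.2
d [-0.8 -0.8 -2.6]
turn [-0.002  0.003 -0.   ]
```

>>> servo_tool(turn=[[0,0,0],[0,0,0],[0,0,0],[0,0,0],[0,0,0]], dp=[[0,0,0.015],[0,0,0.03],[0,0,0.035],[0,0,0.03],[0,0,0]], fingers=[0,0,0,0,0])

```text
clock: 26.72
position: [530.7, 214.6, 177.9]
ee_rot: [0.906, -0.423, 0.001, -0.002]
contact_force: [0.5, -0.3, -1.7]
gripper_width: 20.6
```

>>> servo_tool(turn=[[0,0,0],[0,0,0],[0,0,0],[0,0,0],[0,0,0]], dp=[[-0.004,-0.03,0.001],[-0.006,-0.045,0.001],[-0.006,-0.05,0.001],[-0.006,-0.05,0.001],[-0.006,-0.05,0.001]], fingers=[0,0,0,0,0])

```text
clock: 27.35
position: [498.1, -14.1, 178.3]
ee_rot: [0.907, -0.42, -0.003, 0.001]
contact_force: [0.5, 0.1, -0.8]
gripper_width: 20.7
```

>>> servo_tool(turn=[[0,-0.003,0],[0,-0.003,0],[0,-0.003,0],[0,-0.003,0],[0,0,0]], dp=[[-0.006,-0.05,0.001],[-0.006,-0.05,0.001],[-0.006,-0.045,0.001],[-0.006,-0.03,0.001],[-0.003,-0.015,0]], fingers=[0,0,0,0,0])

```text
clock: 27.98
position: [464.6, -211.4, 177.2]
ee_rot: [0.906, -0.422, -0.002, -0.001]
contact_force: [-0.2, 0.7, -1.5]
gripper_width: 20.6
```

```bash
python3 -c "
from h import *
st((473,-212,55))"
```

```text
t 27.98 p [ 464.6 -211.4  177.2] jaw 40.0 z [-0.003  0.004 -1.   ] F [-0.2  0.7 -1.5] w 20.6
d [   8.4   -0.6 -122.2]
turn [-0.004 -0.003 -0.001]
```

>>> servo_tool(turn=[[-0.004,-0.003,0],[0,0,0],[0,0,0],[0,0,0],[0,0,0]], dp=[[0.007,0.003,-0.01],[0,0,-0.03],[0,0,-0.03],[0,0,-0.01],[0,0,0]], fingers=[0,0,0,0,0])

```text
clock: 28.6
position: [472.1, -205.4, 92.4]
ee_rot: [0.907, -0.421, -0.001, 0.0]
contact_force: [-0.1, -0.5, -0.7]
gripper_width: 20.4
```

```bash
python3 -c "
from h import *
st((473,-212,55))"
```

```text
t 28.6 p [ 472.1 -205.4   92.4] jaw 40.1 z [-0.003  0.001 -1.   ] F [-0.1 -0.5 -0.7] w 20.4
d [  0.9  -6.6 -37.4]
turn [-0.001 -0.003 -0.003]
```

>>> servo_tool(turn=[[-0.001,-0.003,-0.003],[0,0,0],[0,0,0],[0,0,0],[0,0,0]], dp=[[0.001,-0.006,-0.01],[0,0,-0.012],[0,0,-0.008],[0,0,0],[0,0,0]], fingers=[0,0,0,0,0])

```text
clock: 29.22
position: [475.1, -211.8, 62.4]
ee_rot: [0.906, -0.423, 0.003, -0.001]
contact_force: [0.1, -0.1, -1.5]
gripper_width: 20.9
```

```bash
python3 -c "
from h import *
st((473,-212,55))"
```

```text
t 29.23 p [ 475.1 -211.8   62.4] jaw 40.0 z [ 0.005 -0.001 -1.   ] F [ 0.1 -0.1 -1.5] w 20.9
d [-2.1 -0.2 -7.4]
turn [ 0.001  0.005 -0.   ]
```

>>> servo_tool(turn=[[0.001,0.005,0],[0,0,0],[0,0,0],[0,0,0],[0,0,0]], dp=[[-0.002,0,-0.003],[0,0,-0.002],[0,0,-0.002],[0,0,-0.001],[0,0,0]], fingers=[0,0,0,0,0])

```text
clock: 29.85
position: [473.5, -211.9, 54.7]
ee_rot: [0.906, -0.422, 0.001, -0.0]
contact_force: [-0.8, 0.2, -1.5]
gripper_width: 20.9
```

>>> servo_tool(turn=[[0,0,0],[0,0,0],[0,0,0],[0,0,0],[0,0,0]], dp=[[0,0,-0.001],[0,0,-0.0005],[0,0,0],[0,0,0],[0,0,0]], fingers=[0,0,0,0,0])

```text
clock: 30.48
position: [473.7, -212.1, 54.6]
ee_rot: [0.907, -0.422, 0.001, 0.0]
contact_force: [-0.1, 0.7, 1.0]
gripper_width: 20.9
```

```bash
python3 -c "
from h import *
st((473,-212,55))"
```

```text
t 30.48 p [ 473.7 -212.1   54.6] jaw 40.1 z [ 0.002 -0.001 -1.   ] F [-0.1  0.7  1. ] w 20.9
d [-0.7  0.1  0.4]
turn [ 0.001  0.002 -0.001]
```

>>> servo_tool(turn=[[0,0,0],[0,0,0],[0,0,0],[0,0,0],[0,0,0]], dp=[[0,0,0],[0,0,0],[0,0,0],[0,0,0],[0,0,0]], fingers=[0.085,0.085,0.085,0.085,0.085])

```text
clock: 31.1
position: [474.5, -212.2, 54.6]
ee_rot: [0.907, -0.422, 0.002, -0.0]
contact_force: [-0.2, 0.4, 0.1]
gripper_width: 85.2
```

>>> servo_tool(turn=[[0,0,0],[0,0,0],[0,0,0],[0,0,0],[0,0,0]], dp=[[0,0,0.02],[0,0,0.03],[0,0,0.03],[0,0,0.03],[0,0,0]], fingers=[0.085,0.085,0.085,0.085,0.085])

```text
clock: 31.72
position: [473.6, -212.1, 167.3]
ee_rot: [0.907, -0.422, 0.001, 0.0]
contact_force: [0.3, 0.9, -0.4]
gripper_width: 85.0
```

```bash
python3 -c "
from h import *
st((574.5,174.5,165))
w=cam('wrist'); save('wrist8',w['img'])"
```

```text
t 31.73 p [ 473.6 -212.1  167.3] jaw 40.1 z [ 0.002 -0.001 -1.   ] F [ 0.3  0.9 -0.4] w 85.0
d [100.9 386.6  -2.3]
turn [ 0.001  0.002 -0.001]
```

View pics/wrist8.png

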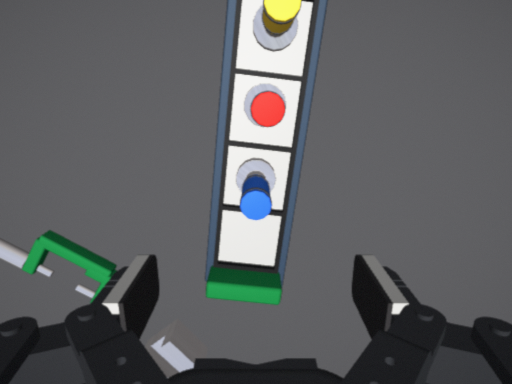

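>>> servo_tool(turn=[[0,0,0],[0,0,0],[0,0,0],[0,0,0],[0,0,0]], dp=[[0.006,0.03,0.001],[0.011,0.045,0.001],[0.011,0.045,0.001],[0.011,0.045,0.001],[0.011,0.045,0.001]], fingers=[0.085,0.085,0.085,0.085,0.085])

```text
clock: 32.4
position: [518.4, 1.6, 164.0]
ee_rot: [0.905, -0.426, -0.006, 0.003]
contact_force: [1.2, 0.7, 0.0]
gripper_width: 84.9
```

>>> servo_tool(turn=[[0,-0.004,0],[0,-0.004,0],[0,-0.004,0],[0,0,0],[0,0,0]], dp=[[0.011,0.045,0.001],[0.011,0.045,0.001],[0.011,0.035,0.001],[0.008,0.02,0.001],[0.004,0.008,0]], fingers=[0.085,0.085,0.085,0.085,0.085])

```text
clock: 33.02
position: [560.8, 160.8, 160.6]
ee_rot: [0.905, -0.425, -0.005, 0.006]
contact_force: [0.5, 0.2, 0.1]
gripper_width: 85.0
```

```bash
python3 -c "
from h import *
st((574.5,174.5,130))"
```

```text
t 33.02 p [560.8 160.8 160.6] jaw 39.7 z [-0.015 -0.005 -1.   ] F [0.5 0.2 0.1] w 85.0
d [ 13.7  13.7 -30.6]
turn [ 0.005 -0.015  0.005]
```

Yellow, red and blue each stand in their own cell, with feet at (275,25), (265,104) and (255,178). Next is white.

>>> servo_tool(turn=[[0.005,-0.015,0.005],[0,0,0],[0,0,0],[0,0,0],[0,0,0]], dp=[[0.01,0.011,0],[0.002,0.001,-0.015],[0,0,-0.01],[0,0,0],[0,0,0]], fingers=[0.085,0.085,0.085,0.085,0.085])

```text
clock: 33.65
position: [572.4, 169.9, 132.3]
ee_rot: [0.906, -0.424, -0.001, 0.001]
contact_force: [0.9, -0.1, -0.3]
gripper_width: 85.3
```

```bash
python3 -c "
from h import *
st((574.5,174.5,60))
w=cam('wrist'); save('wrist9',w['img'])
print(proj(w,(574.5,174.5,18)).round(),proj(w,(574.5,174.5,103)).round())
for q in ['gauge_white','nest_white']: print([(np.round(x['box']).tolist(),x['score']) for x in search_frame(q,'wrist')][:2])"
```

```text
t 33.65 p [572.4 169.9 132.3] jaw 39.8 z [-0.003 -0.002 -1.   ] F [ 0.9 -0.1 -0.3] w 85.3
d [  2.1   4.6 -72.3]
turn [ 0.002 -0.003  0.004]
[250. 193.] [248. 237.]
[([232.0, 170.0, 40.0, 81.0], 0.61), ([246.0, 345.0, 52.0, 20.0], 0.59)]
[([215.0, 159.0, 68.0, 59.0], 0.69)]
```

>>> servo_tool(turn=[[0.002,-0.003,0.004],[0,0,0],[0,0,0],[0,0,0],[0,0,0]], dp=[[0.001,0.004,-0.02],[0,0,-0.03],[0,0,-0.018],[0,0,0],[0,0,0]], fingers=[0.085,0.085,0.085,0.085,0.085])

```text
clock: 34.42
position: [575.7, 175.5, 66.8]
ee_rot: [0.907, -0.422, 0.003, -0.004]
contact_force: [0.4, 0.3, -0.5]
gripper_width: 85.0
```

```bash
python3 -c "
from h import *
st((574.5,174.5,60))"
```

```text
t 34.42 p [575.7 175.5  66.8] jaw 40.1 z [ 0.008  0.004 -1.   ] F [ 0.4  0.3 -0.5] w 85.0
d [-1.2 -1.  -6.8]
turn [-0.004  0.008 -0.002]
```

>>> servo_tool(turn=[[-0.004,0.008,-0.002],[0,0,0],[0,0,0],[0,0,0],[0,0,0]], dp=[[-0.002,-0.001,-0.007],[0,0,0],[0,0,0],[0,0,0],[0,0,0]], fingers=[0.085,0.085,0,0,0])

```text
clock: 35.05
position: [574.8, 175.2, 61.9]
ee_rot: [0.906, -0.423, 0.001, -0.002]
contact_force: [-0.2, 0.1, 0.5]
gripper_width: 31.7
```

>>> servo_tool(turn=[[0,0,0],[0,0,0],[0,0,0],[0,0,0],[0,0,0]], dp=[[0,0,0],[0,0,0],[0,0,0],[0,0,0],[0,0,0]], fingers=[0,0,0,0,0])

```text
clock: 35.67
position: [574.8, 175.2, 62.0]
ee_rot: [0.906, -0.423, 0.001, -0.002]
contact_force: [0.6, 0.0, 0.0]
gripper_width: 20.8
```

```bash
python3 -c "
from h import *
st((440.5,-162,60))"
```

```text
t 35.67 p [574.8 175.2  62. ] jaw 40.0 z [ 0.004  0.002 -1.   ] F [0.6 0.  0. ] w 20.8
d [-134.3 -337.2   -2. ]
turn [-0.002  0.004  0.   ]
```

>>> servo_tool(turn=[[0,0,0],[0,0,0],[0,0,0],[0,0,0],[0,0,0]], dp=[[0,0,0.015],[0,0,0.03],[0,0,0.035],[0,0,0.03],[0,0,0]], fingers=[0,0,0,0,0])

```text
clock: 36.3
position: [573.4, 174.5, 176.9]
ee_rot: [0.906, -0.423, 0.001, -0.001]
contact_force: [0.1, -0.3, -2.6]
gripper_width: 20.8
```

>>> servo_tool(turn=[[0,0,0],[0,0,0],[0,0,0],[0,0,0],[0,0,0]], dp=[[-0.01,-0.025,0.001],[-0.014,-0.038,0.001],[-0.014,-0.038,0.001],[-0.014,-0.038,0.001],[-0.014,-0.038,0.001]], fingers=[0,0,0,0,0])

```text
clock: 36.92
position: [499.1, -9.3, 176.1]
ee_rot: [0.906, -0.422, -0.004, 0.003]
contact_force: [0.6, -0.4, -2.3]
gripper_width: 20.6
```

>>> servo_tool(turn=[[0,-0.002,0],[0,-0.002,0],[0,-0.002,0],[0,0,0],[0,0,0]], dp=[[-0.014,-0.038,0.001],[-0.014,-0.038,0.001],[-0.014,-0.035,0.001],[-0.01,-0.025,0],[-0.005,-0.01,0]], fingers=[0,0,0,0,0])

```text
clock: 37.55
position: [429.7, -164.0, 173.8]
ee_rot: [0.905, -0.425, -0.008, 0.004]
contact_force: [0.2, 0.6, -2.7]
gripper_width: 20.4
```

```bash
python3 -c "
from h import *
st((440.5,-162,55))"
```

```text
t 37.55 p [ 429.7 -164.   173.8] jaw 39.7 z [-0.018 -0.001 -1.   ] F [ 0.2  0.6 -2.7] w 20.4
d [  10.8    2.  -118.8]
turn [ 0.001 -0.018  0.006]
```

>>> servo_tool(turn=[[0.001,-0.018,0.006],[0,0,0],[0,0,0],[0,0,0],[0,0,0]], dp=[[0.01,0.002,-0.005],[0,0,-0.03],[0,0,-0.03],[0,0,-0.005],[0,0,0]], fingers=[0,0,0,0,0])

```text
clock: 38.17
position: [441.0, -160.7, 101.0]
ee_rot: [0.907, -0.422, 0.001, -0.001]
contact_force: [-0.8, -0.6, -1.3]
gripper_width: 20.4
```

```bash
python3 -c "
from h import *
st((440.5,-162,55))"
```

```text
t 38.17 p [ 441.  -160.7  101. ] jaw 40.1 z [ 0.003  0.001 -1.   ] F [-0.8 -0.6 -1.3] w 20.4
d [ -0.5  -1.3 -46. ]
turn [-0.001  0.003 -0.002]
```

>>> servo_tool(turn=[[0,0.003,0],[0,0,0],[0,0,0],[0,0,0],[0,0,0]], dp=[[-0.001,-0.001,-0.015],[0,0,-0.014],[0,0,-0.008],[0,0,0],[0,0,0]], fingers=[0,0,0,0,0])

```text
clock: 38.8
position: [442.6, -161.5, 64.4]
ee_rot: [0.907, -0.421, 0.003, -0.001]
contact_force: [0.0, 0.6, -1.0]
gripper_width: 20.3
```

```bash
python3 -c "
from h import *
st((440.5,-162,54))"
```

```text
t 38.8 p [ 442.6 -161.5   64.4] jaw 40.2 z [ 0.006  0.    -1.   ] F [ 0.   0.6 -1. ] w 20.3
d [ -2.1  -0.5 -10.4]
turn [-0.     0.006 -0.004]
```

>>> servo_tool(turn=[[0,0.006,-0.003],[0,0,0],[0,0,0],[0,0,0],[0,0,0]], dp=[[-0.002,0,-0.004],[0,0,-0.003],[0,0,-0.002],[0,0,-0.001],[0,0,0]], fingers=[0,0,0,0,0])

```text
clock: 39.42
position: [441.1, -161.6, 54.5]
ee_rot: [0.906, -0.422, 0.001, -0.0]
contact_force: [0.2, -0.3, -2.1]
gripper_width: 20.6
```

>>> servo_tool(turn=[[0,0,0],[0,0,0],[0,0,0],[0,0,0],[0,0,0]], dp=[[0,0,-0.001],[0,0,-0.0005],[0,0,0],[0,0,0],[0,0,0]], fingers=[0,0,0,0,0])

```text
clock: 40.05
position: [441.3, -161.6, 53.9]
ee_rot: [0.907, -0.422, 0.001, -0.0]
contact_force: [-1.0, 0.7, 0.7]
gripper_width: 20.5
```

```bash
python3 -c "
from h import *
st((440.5,-162,54))"
```

```text
t 40.05 p [ 441.3 -161.6   53.9] jaw 40.1 z [ 0.002 -0.    -1.   ] F [-1.   0.7  0.7] w 20.5
d [-0.8 -0.4  0.1]
turn [ 0.     0.002 -0.001]
```

In contact at the expected height. I'll release, lift, back off and check all four.

>>> servo_tool(turn=[[0,0,0],[0,0,0],[0,0,0],[0,0,0],[0,0,0]], dp=[[0,0,0],[0,0,0],[0,0,0],[0,0,0],[0,0,0]], fingers=[0.085,0.085,0.085,0.085,0.085])

```text
clock: 40.67
position: [442.3, -161.7, 54.0]
ee_rot: [0.907, -0.422, 0.002, -0.001]
contact_force: [-0.4, -0.5, 0.1]
gripper_width: 85.1
```

>>> servo_tool(turn=[[0,0,0],[0,0,0],[0,0,0],[0,0,0],[0,0,0]], dp=[[0,0,0.02],[0,0,0.03],[0,0,0.04],[0,0,0.04],[0,0,0.03]], fingers=[0.085,0.085,0.085,0.085,0.085])

```text
clock: 41.3
position: [439.3, -161.6, 216.0]
ee_rot: [0.907, -0.422, -0.002, 0.001]
contact_force: [0.3, -0.1, -0.8]
gripper_width: 84.8
```

>>> servo_tool(turn=[[0,0,0],[0,0,0],[0,0,0],[0,0,0],[0,0,0]], dp=[[0.01,0.02,0.01],[0.01,0.02,0.01],[0,0,0],[0,0,0],[0,0,0]], fingers=[0.085,0.085,0.085,0.085,0.085])

```text
clock: 41.92
position: [459.4, -121.3, 238.7]
ee_rot: [0.906, -0.423, 0.0, -0.0]
contact_force: [-0.2, 0.0, 0.1]
gripper_width: 84.9
```

```bash
python3 -c "
from h import *
st()
w=cam('wrist')['img']; s=cam('scene')['img']; e=cam('side')['img']
top=w; bot=np.hstack([cv2.resize(s[100:200,110:270],(400,250)),cv2.resize(e[80:190,270:380],(250,250))])
H=np.zeros((384,800,3),np.uint8); H[:,:512]=w; H[:180,512:]=cv2.resize(s[100:200,110:270],(288,180)); H[184:,512:712]=cv2.resize(e[70:190,255:375],(200,200)); save('final',H)"
```

```text
t 41.92 p [ 459.4 -121.3  238.7] jaw 40.0 z [ 0.001  0.    -1.   ] F [-0.2  0.   0.1] w 84.9
turn [-0.     0.001  0.   ]
```

View pics/final.png

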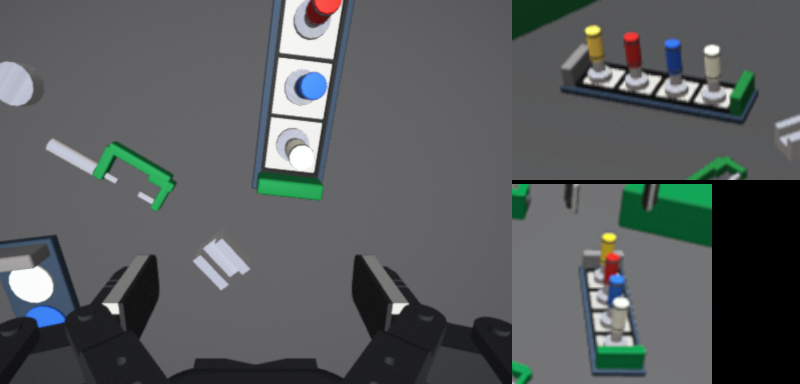

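All four stand upright in their own cells. From green the order is white, blue, red, yellow in both the scene and side crops, and the gripper is open and clear.

```bash
python3 -c "
from bench import *
print(job_done())"
```

```text
the job is handed in; nothing more can be done
None
```

I moved all four gauges into the storage rack in reverse order, let go of each one and handed the job in at about 42 s of the 112 s.

- **Order:** the inspection rack read yellow, red, blue, white from its green end. The storage rack now reads white, blue, red, yellow from its green end.
- **Last checks:** the final scene and side pictures show all four standing upright, one per cell, and the wrist picture agrees for white, blue and red (yellow was out of its view). The gripper was open and clear, with about 0 N on the wrist. The highest wrist force reported after a move was about 3 N, and each gauge was lowered until the force showed it touching the floor.
- **Disagreements:** the cameras put the storage cells 5–7 mm apart, mostly in y. I relied mainly on the wrist view, well within the 10 mm of room on each side of a gauge. Yellow sits roughly 3–4 mm off-centre toward the grey end, still flat on its floor.

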